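# Level the three-foot gauge stage by its bubble

### The job

Someone left the flanged bushing standing on the bubble vial of the three-foot gauge stage: take it off and stand it upright in the shallow tray first. Then level the stage by turning its foot screws until the bubble lies wholly inside the small black ring of the vial, and let go. Leave the loupe, the bottle and the stepped shaft standing where they are.

Things in the scene. Friction and masses are not known exactly. Their poses are not given: they have to be found in the camera images.
- stage: three-foot levelling stage, fixed to the bench at any yaw: aluminium plate (disc 148 mm across with three lobes, top face 24 mm above the bench) on three foot screws, each 95 mm from its centre. Origin on the bench under the plate's centre; z up; x points to foot screw a. Seen from above, b is 120 degrees counter-clockwise from a, c 120 degrees clockwise
- screw_a (a point): centre of the knurled dark steel knob of foot screw a: upright cylinder 36 mm across, 34 to 58 mm above the bench, 10 mm of air between it and the plate. Turning it clockwise seen from above raises the plate at this foot and moves the bubble toward this knob by 8 mm per rad, counter-clockwise the opposite; the three screws' effects add. The knob keeps its height
- screw_b (a point): centre of the same kind of knob on foot screw b, works as screw a. Each knob turns with 0.06 N m, stays where it is left, and is stopped 1.8 rad either side of mid travel; at the start each stands within 1.4 rad of mid travel
- screw_c (a point): centre of the same kind of knob on foot screw c, works as screw a; the gauge post stands between screws b and c. Equal settings of all three screws mean level
- post_top (a point): top of the fixed upright steel gauge post on the plate: 14 mm across, its top 150 mm above the bench (it is taller than the knobs and can be in the way of a gripper's body), 85 mm from the plate's centre opposite screw a
- vial_center (a point): centre of the round bull's-eye vial in the middle of the plate: dark bezel 80 mm across, its flat top 38 mm above the bench (rigid); pale green floor; black ring of 23 mm inner diameter round this point
- bubble_center (a point): centre of the pale round bubble (16 mm across) inside the vial, moving only sideways, toward the higher side, at rest within half a second; wholly inside the ring when within 3.5 mm of the vial's centre. It begins 7 to 22 mm off
- bushing_mid (a point): centre of the loose steel flanged bushing, half-way up its 30 mm: flange 36 mm across and 9 mm thick at the bottom, neck 26 mm across above it (grip the neck), 0.11 kg. It starts upright on the vial's top, roughly in the middle; z is its axis
- tray: loose shallow aluminium tray 100 (x) x 80 (y) x 18 mm, walls and floor 3 mm (floor up to 5 mm), open at the top; origin at the centre of its underside, at the right of the stage
- loupe: bystander: black spool-shaped loupe 42 mm across, 41 mm tall, standing on the bench near the stage; origin at the centre of its underside
- bottle: bystander: brown dropper bottle 33 mm across, 102 mm tall, standing near the stage; origin at the centre of its underside
- shaft: bystander: stepped steel shaft 40 mm across, 50 mm tall, standing near the stage; origin at the centre of its underside
Things that resemble listed ones, but are neither listed nor needed, are in the scene too. What is shaped like the part that bears bushing_mid but blue or red is not meant.

How it is judged:
On the way, in this order (a step that is already met when the one before it is completed fails the run):
1. the bushing stands upright in the tray, let go (x of bushing_mid in the frame of tray between -0.035 and 0.035 m and y of bushing_mid in the frame of tray between -0.026 and 0.026 m and z of bushing_mid in the frame of tray below 0.024 m and angle between bushing_mid's own z axis and vertical below 0.15 rad and contact force between the fingers and bushing below 0.1 N and linear speed of bushing below 0.02 m/s), for 0.2 s.
2. the bubble lies inside the ring (horizontal distance between bubble_center and vial_center below 0.004 m and contact force between the fingers and stage below 0.1 N), for 0.2 s.
At the end, for the whole second after the job is handed in: The bubble's centre is within 4 mm of the vial's centre with the knobs let go, and the bushing stands upright (within 0.15 rad), at rest and released, on the tray's floor within its walls (all of step 1 and all of step 2); the robot touches nothing.
It fails at once if the loupe is shoved more than 20 mm or tipped over (distance of loupe from where it was at the start of the episode above 0.02 m or angle between loupe's own z axis and vertical above 0.6 rad).
It fails at once if the bottle is shoved more than 20 mm or tipped over (distance of bottle from where it was at the start of the episode above 0.02 m or angle between bottle's own z axis and vertical above 0.6 rad).
It fails at once if the stepped shaft is shoved more than 20 mm or tipped over (distance of shaft from where it was at the start of the episode above 0.02 m or angle between shaft's own z axis and vertical above 0.6 rad).
It also fails if it takes over 70 s, if anything falls off the work surface, if the arm or the gripper's body presses on something with over 40 N, if the wrist force passes 120 N, or if a joint passes its speed limit or range.

### The arm

A 7-joint arm with a two-finger parallel gripper is mounted at the origin on a cart in front of the work surface, level with it; the furniture and walls round the work are solid. World frame = base frame: x ahead of the robot, y to its left, z up, the work surface at z = 0. Lengths are in m, angles in rad, forces in N, time in s.
With the tool pointing down it reaches from about 0.35 to 0.9 m from the base axis. Payload 8.1 kg.
Tool frame: the origin (TCP) lies at the very end of the fingers, on their centre line; the grasp point (between the pads) lies 19 mm behind it; z points along the fingers, y is the line along which they close (so a half turn about z gives the same grasp; the last joint's range is limited). The gripper opens to 92 mm and grips with 3 to 60 N. Pads are 19 mm wide; open, the fingers measure 130 mm over their backs; the gripper's body (75 mm by 190 mm) begins 47 mm behind the grasp point.
Start: joints at [1.062, 0.434, 0.025, 1.573, -0.012, 1.134, -0.075], TCP at [0.247, -0.574, 0.227] pointing down, gripper open.
Joint ranges: [-2.62, 2.62], [-0.44, 2.09], [-1.27, 1.32], [0.08, 2.57], [-1.32, 4.46], [0.12, 2], [-2.74, 2.74]. Speed limits (rad/s): [2.22, 2.22, 3.01, 3.01, 3.14, 3.14, 3.14].

### API

Orientations are given as a rotation vector (axis times angle).
In Python, from cell import readout, cams, job gives the robot as it stands.
- The arm moves only by the tool drive_tool, never from a script. Its argument "commands" is a list of rows, each a list of 3 entries, a list of its own where there are three numbers: the turn, a rotation vector about the tool's x, y, z in rad, then the shift along the tool's x, y, z in cm, then the gripper's target within -1 to 1 (fully open at 1, half-way at 0, shut at -1). A call has 1 to 20 rows; each row is the pose to reach, as a shift and turn from the pose commanded when the call began, along the tool's axes at that moment; what a row does not reach only later rows make up. A row lasts 1/12 s, in which the tool goes at most 41.7 mm and 7.16 degrees, less where a joint would pass 70% of its speed; a pose out of reach is approached as far as the arm can. A call with a gripper value outside its range is refused whole. The fingers move at their own pace and stop on an object; "newtons" is the grip in N (left out, the last holds). Time passes only in rows, so rows that repeat a pose let the fingers close. It gives the time, the measured TCP pose, the force, the opening and the grip force at its end, in the units of the state.
- readout.observe(): the state, without advancing time (a new reading comes with each control period).
- cams.get_image(name): name is "scene" or "top" or "wrist"; returns the picture (420x560x3 uint8, blue, green, red); there is no depth.
- cams.camera_info(name): a dict with "camera_matrix" (3x3 intrinsics, pixels), "R" (3x3) and "t" (3): a world point X has camera coordinates R X + t. Camera axes: x right, y down, z forward; pixel columns grow to the right and rows downward; lengths in m; the calibration is good to about 2 mm. A picture is of the moment at which its call begins: read the wrist's pose just before it. camera_info takes no time and is no camera call; for the wrist camera it gives the pose at the moment of the call.
- job.sign_off(): hands the job in; it is judged then, once.
The state is a dict: "clock": time; "joints": joint angles; "dq": joint speeds; "joint_efforts": joint torques, N m; "position": TCP position; "ee_rot": TCP orientation; "force": force on the tool from outside, world axes, zero at the start; "ft_torque": the same for the moment, N m; "width": opening from 0.0 (shut) to 1.0 (fully open); "gripper_force": force on a finger pad.
Only numpy, scipy, OpenCV 4.12 (cv2) and the standard library are available. Lean on these libraries where they do the work, as an engineer would, in place of code of your own. Each camera call takes 0.05 s, during which the arm holds its last target. There are 200 camera calls.

## Working session

There is one attempt and no reset: what is moved stays moved. The work goes in short steps, Python scripts to look and compute and a tool call to move; the robot and the scene stay as the last step left them, time stands still between calls to the robot, and variables do not carry over. Pictures are saved under pics/ and viewed, at most 10 in all, crops included, and the job is handed in when it is done.

Besides the shell and the picture viewer there is one more tool, called after "Call:" as a command line: name --argument value ..., lists and objects as JSON in quotes. drive_tool: Moves the arm, as the interface text tells. Its arguments: {"type":"object","properties":{"commands":{"type":"array"},"newtons":{"type":"number"}},"required":["commands"]}

```bash
mkdir -p pics; cat > h.py <<'E'
import numpy as np,cv2
from cell import readout,cams,job
def snap(n,f):
    i=cams.get_image(n); cv2.imwrite('pics/'+f,i); return i
def ray(ci,uv,z):
    K,R,t=[np.array(ci[k],float) for k in("camera_matrix","R","t")]
    d=R.T@np.linalg.inv(K)@np.array([uv[0],uv[1],1.]); c=-R.T@t
    return c+d*(z-c[2])/d[2]
def proj(ci,X):
    K,R,t=[np.array(ci[k],float) for k in("camera_matrix","R","t")]
    p=K@(R@np.array(X,float)+t); return p[:2]/p[2]
E
python3 - <<'E'
from h import *
print(readout.observe())
for n in("scene","top"):
    snap(n,n+'0.png'); ci=cams.camera_info(n); print(n,-np.array(ci["R"]).T@np.array(ci["t"]),ci["camera_matrix"])
E
```

```text
{'clock': 0.0, 'joints': array([ 1.06239712,  0.43516878,  0.0249718 ,  1.57410343, -0.01157649,
        1.13400846, -0.07511783]), 'dq': array([ 5.26277869e-04,  5.02227118e-04, -6.97287255e-05, -2.81042843e-04,
        1.39216355e-03, -4.32350485e-04,  5.52596917e-04]), 'joint_efforts': array([ 3.91330623e-04, -6.67857528e+01,  9.84792709e-01, -3.14464545e+01,
       -6.08482515e-02,  4.29631106e-02,  2.07742523e-04]), 'position': array([ 0.24645684, -0.57379252,  0.22597619]), 'ee_rot': array([-3.07573015e+00, -6.32648808e-01,  7.31577932e-04]), 'force': array([0.26598429, 0.0835471 , 0.2036094 ]), 'ft_torque': array([-0.01121116,  0.03531443,  0.00359547]), 'gripper_force': 0.0, 'width': 1.0003133698867543}
scene [0.0338424  0.23391635 0.7497142 ] [[397.24382514   0.         280.77333213]
 [  0.         397.24382514 208.55410066]
 [  0.           0.           1.        ]]
top [ 0.44810753 -0.05532959  1.20913213] [[398.79372523   0.         283.43127184]
 [  0.         398.79372523 208.37293827]
 [  0.           0.           1.        ]]
```

View pics/top0.png

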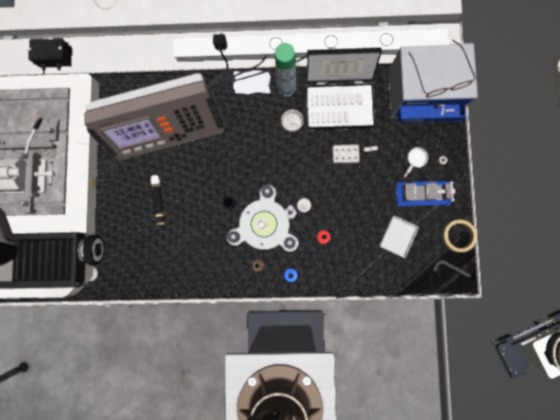

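View pics/scene0.png

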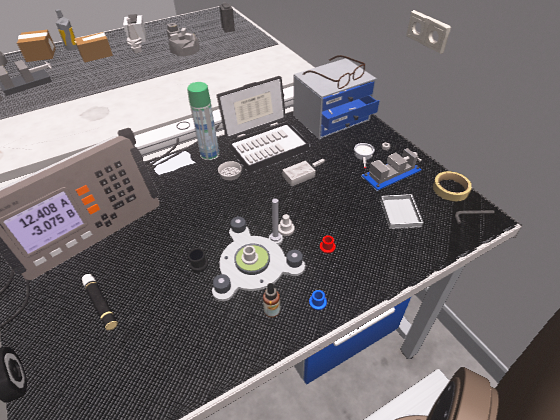

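The top picture shows the stage at about (264,224), with knobs near (267,192), (234,237) and (290,243), and the post near (291,212). The tray is at (399,237), the bottle at (258,266), the loupe at (228,202) and the shaft at (304,205). Next I'll zoom in.

```bash
python3 - <<'E'
from h import *
a=cv2.imread('pics/top0.png'); b=cv2.imread('pics/scene0.png')
A=cv2.resize(a[170:290,210:330],(480,480),interpolation=cv2.INTER_CUBIC)
B=cv2.resize(b[185:325,180:300],None,fx=3.43,fy=3.43,interpolation=cv2.INTER_CUBIC)[:480,:320]
B=cv2.resize(b[205:305,200:310][:, :80],(384,480),interpolation=cv2.INTER_CUBIC)
T=cv2.resize(a[205:265,370:430],(320,320),interpolation=cv2.INTER_CUBIC); T=np.vstack([T,np.zeros((160,320,3),np.uint8)])
cv2.imwrite('pics/z.png',np.hstack([A,T]))
ci=cams.camera_info('top')
for n,uv,z in [('k1',(267,192),.058),('k2',(234,237),.058),('k3',(290,243),.058),('post',(291,212),.15),('tray',(399,237),.018),('bottle',(258,266),.1),('loupe',(228,202),.041),('shaft',(304,205),.05)]: print(n,ray(ci,uv,z).round(3))
E
```

```text
k1 [0.621 0.022 0.058]
k2 [0.492 0.12  0.058]
k3 [ 0.472 -0.041  0.058]
post [ 0.552 -0.047  0.15 ]
tray [ 0.483 -0.364  0.018]
bottle [0.409 0.048 0.1  ]
loupe [0.597 0.14  0.041]
shaft [ 0.582 -0.085  0.05 ]
```

View pics/z.png

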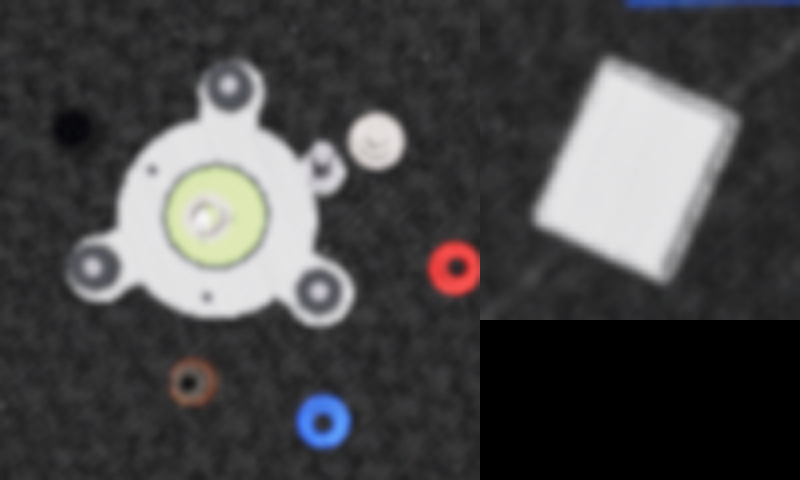

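```bash
cat >> h.py <<'E'
from scipy.spatial.transform import Rotation as Ro
def goal(p,yaw):
    """shift (cm, tool axes) and turn (tool axes) to TCP p, tool down, y axis along world angle yaw (mod pi)"""
    s=readout.observe(); R=Ro.from_rotvec(s["ee_rot"]); best=None
    for k in(0,1):
        a=yaw+k*np.pi; y=np.array([np.cos(a),np.sin(a),0]); z=np.array([0,0,-1.]); x=np.cross(y,z)
        t=(R.inv()*Ro.from_matrix(np.c_[x,y,z])).as_rotvec()
        if best is None or np.linalg.norm(t)<np.linalg.norm(best): best=t
    print('turn',best.round(4),'cm',(R.inv().apply(np.array(p)-s["position"])*100).round(2),'j7',s["joints"][6].round(3))
E
python3 - <<'E'
from h import *
from scipy.optimize import least_squares
ci=cams.camera_info('top')
q=lambda u,v:(210+(u+.5)/4-.5,170+(v+.5)/4-.5)
P={'a':ray(ci,q(95,267),.058),'b':ray(ci,q(320,292),.058),'c':ray(ci,q(230,86),.058)}
v=ray(ci,q(216,215),.038)
f=lambda s:np.concatenate([(P[n][:2]-s[:2]-.095*np.array([np.cos(s[2]+o),np.sin(s[2]+o)])) for n,o in(('a',0),('b',2.0944),('c',-2.0944))])
r=least_squares(f,[v[0],v[1],2.0]); print('stage',r.x,np.abs(r.fun).max(),'vial',v, 'post',ray(ci,q(322,165),.15))
s=r.x
for n,o in(('a',0),('b',2.0944),('c',-2.0944)): print(n,s[:2]+.095*np.array([np.cos(s[2]+o),np.sin(s[2]+o)]))
print('bushing',ray(ci,q(208,216),.068))
C=[ray(ci,(370+(u-480)/5.333-.4,205+w/5.333-.4),.018) for u,w in((605,58),(740,118),(668,283),(537,218))]
print('tray',np.mean(C,0)); [print(np.linalg.norm(C[i]-C[i-1]),np.arctan2(*(C[i]-C[i-1])[1::-1])) for i in range(4)]
b=ray(ci,q(208,216),.068); goal([b[0],b[1],.2],s[2]+np.pi/2)
for n,uv,z in [('bottle',q(190,382),.1),('loupe',q(72,128),.041),('shaft',q(376,141),.05)]: print(n,ray(ci,uv,z).round(3))
E
```

```text
stage [0.53034883 0.03448264 1.96149045] 0.0004703430647597373 vial [0.53134044 0.03519967 0.038     ] post [ 0.5551405  -0.04483771  0.15      ]
a [0.49416995 0.12232391]
b [ 0.47236587 -0.04077011]
c [0.62451098 0.02189338]
bushing [0.52862372 0.03864504 0.068     ]
tray [ 0.48517837 -0.36409585  0.018     ]
0.09746335442320926 -0.444057171747659
0.08076762517068563 -2.021689444107327
0.10043663596899943 2.6824416879663167
0.07932769244598485 1.0824278965871288
turn [-1.2000e-03 -1.0000e-03 -1.5558e+00] cm [ 50.1  -45.14   2.66] j7 -0.075
bottle [0.412 0.05  0.1  ]
loupe [0.598 0.141 0.041]
shaft [ 0.582 -0.084  0.05 ]
```

Call:
drive_tool --commands '[[[0, 0, -1.556], [50.1, -45.1, 0], 1], [[0, 0, -1.556], [50.1, -45.1, 0], 1], [[0, 0, -1.556], [50.1, -45.1, 0], 1], [[0, 0, -1.556], [50.1, -45.1, 0], 1], [[0, 0, -1.556], [50.1, -45.1, 0], 1], [[0, 0, -1.556], [50.1, -45.1, 0], 1], [[0, 0, -1.556], [50.1, -45.1, 0], 1], [[0, 0, -1.556], [50.1, -45.1, 0], 1], [[0, 0, -1.556], [50.1, -45.1, 0], 1], [[0, 0, -1.556], [50.1, -45.1, 0], 1], [[0, 0, -1.556], [50.1, -45.1, 0], 1], [[0, 0, -1.556], [50.1, -45.1, 0], 1], [[0, 0, -1.556], [50.1, -45.1, 0], 1], [[0, 0, -1.556], [50.1, -45.1, 0], 1], [[0, 0, -1.556], [50.1, -45.1, 0], 1], [[0, 0, -1.556], [50.1, -45.1, 0], 1], [[0, 0, -1.556], [50.1, -45.1, 0], 1], [[0, 0, -1.556], [50.1, -45.1, 0], 1], [[0, 0, -1.556], [50.1, -45.1, 0], 1], [[0, 0, -1.556], [50.1, -45.1, 0], 1]]' --newtons 20

```text
clock: 1.77
position: [0.5285, 0.0362, 0.2263]
ee_rot: [-1.75, -2.609, 0.002]
force: [0.0, 0.0, -0.4]
width: 1.003
gripper_force: 0.0
```

```bash
python3 - <<'E'
from h import *
i=snap('wrist','w1.png'); ci=cams.camera_info('wrist')
s=readout.observe();print(s['position'],s['clock'],s['joints'])
for X in([.5286,.0386,.068],[.5303,.0345,.038],[.4942,.1223,.058],[.4724,-.0408,.058]): print(proj(ci,X))
E
```

```text
[0.52853242 0.03592012 0.22646204] 1.8167 [ 0.26689533  0.34148559 -0.56687519  1.76856077  0.20502983  1.09150205
  0.01938592]
[282.08304715 203.12204685]
[282.0708335 201.607717 ]
[282.09439093 107.56143146]
[204.59358805 249.42242904]
```

View pics/w1.png

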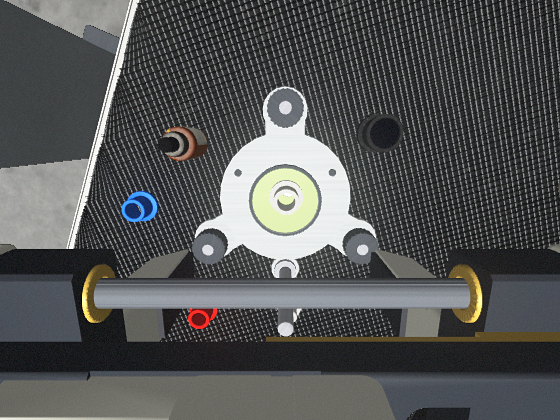

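The wrist view shows knob a at (285,107), b at (208,248), c at (361,247), the vial at (285,200) and the bushing top near (286,194). That agrees with the top-camera fit to within about 3 mm.

```bash
python3 - <<'E'
from h import *
ci=cams.camera_info('wrist')
for n,uv,z in(('bush',(286,194),.068),('a',(285,107),.058),('b',(208.5,248),.058),('c',(361,247),.058),('vial',(285.5,200),.038)): print(n,ray(ci,uv,z).round(4))
i=cv2.imread('pics/w1.png'); cv2.imwrite('pics/w1z.png',cv2.resize(i[150:250,225:345],None,fx=5,fy=5,interpolation=cv2.INTER_CUBIC))
goal([.5295,.0385,.049],1.9615+np.pi/2)
E
```

```text
bush [0.5287 0.0485 0.068 ]
a [0.4966 0.1238 0.058 ]
b [ 0.4757 -0.0377  0.058 ]
c [0.6246 0.0247 0.058 ]
vial [0.5331 0.0375 0.038 ]
turn [-0.0011  0.0007 -0.0021] cm [ 0.21  0.21 17.75] j7 0.019
```

View pics/w1z.png

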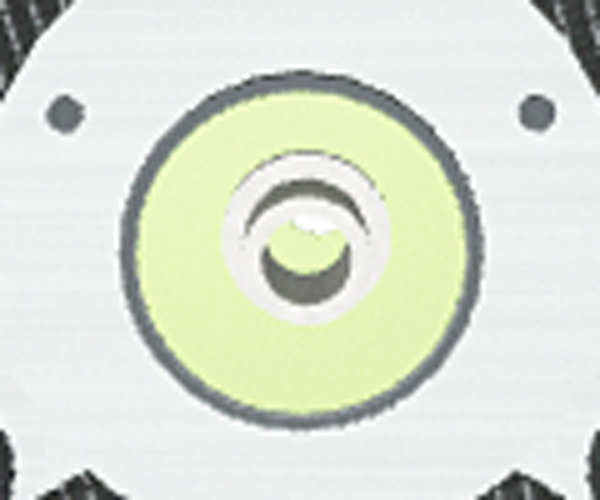

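The flange is centred at about (286.2,197.6) px (z=.047) and the neck top at about (286.2,201.4) px (z=.068). The bubble's edge shows through the bore.

```bash
python3 - <<'E'
from h import *
ci=cams.camera_info('wrist')
print(ray(ci,(286.2,197.6),.047),ray(ci,(286.2,201.4),.068))
goal([.531,.0395,.049],1.9615+np.pi/2)
E
```

```text
[0.53199731 0.04177021 0.047     ] [0.53170592 0.04175276 0.068     ]
turn [-0.0011  0.0007 -0.0021] cm [ 0.25  0.38 17.75] j7 0.019
```

Call:
drive_tool --commands '[[[0, 0, 0], [0.25, 0.35, 3], 1], [[0, 0, 0], [0.25, 0.35, 6], 1], [[0, 0, 0], [0.25, 0.35, 9], 1], [[0, 0, 0], [0.25, 0.35, 12], 1], [[0, 0, 0], [0.25, 0.35, 14], 1], [[0, 0, 0], [0.25, 0.35, 16], 1], [[0, 0, 0], [0.25, 0.35, 17], 1], [[0, 0, 0], [0.25, 0.35, 17.7], 1], [[0, 0, 0], [0.25, 0.35, 17.7], 1], [[0, 0, 0], [0.25, 0.35, 17.7], 0], [[0, 0, 0], [0.25, 0.35, 17.7], -0.3], [[0, 0, 0], [0.25, 0.35, 17.7], -1], [[0, 0, 0], [0.25, 0.35, 17.7], -1], [[0, 0, 0], [0.25, 0.35, 17.7], -1], [[0, 0, 0], [0.25, 0.35, 17.7], -1], [[0, 0, 0], [0.25, 0.35, 17.7], -1], [[0, 0, 0], [0.25, 0.35, 17.7], -1], [[0, 0, 0], [0.25, 0.35, 17.7], -1]]' --newtons 20

```text
clock: 3.32
position: [0.5313, 0.0415, 0.0497]
ee_rot: [1.748, 2.611, -0.0]
force: [-0.8, -0.5, 0.8]
width: 0.396
gripper_force: 0.0
```

Call:
drive_tool --commands '[[[0, 0, 0], [0, 0, 0], -1], [[0, 0, 0], [0, 0, 0], -1], [[0, 0, 0], [0, 0, 0], -1], [[0, 0, 0], [0, 0, 0], -1], [[0, 0, 0], [0, 0, 0], -1], [[0, 0, 0], [0, 0, 0], -1]]'

```text
clock: 3.82
position: [0.5313, 0.0415, 0.0497]
ee_rot: [1.748, 2.611, 0.0]
force: [0.2, -0.1, 0.6]
width: 0.271
gripper_force: 20.0
```

```bash
python3 - <<'E'
from h import *
s=readout.observe();print(s['width'],s['gripper_force'],s['clock'])
goal([.4855,-.363,.0497+.14],2.683-np.pi/2)
goal([.4855,-.363,.0497+.14],2.683)
E
```

```text
0.2711529981102361 19.99822852681973 3.8167
turn [ 0.      0.     -0.7213] cm [-35.65 -19.65 -14.  ] j7 -0.143
turn [ 0.     -0.      0.8495] cm [-35.65 -19.65 -14.  ] j7 -0.143
```

Call:
drive_tool --commands '[[[0, 0, 0], [0, 0, -2], -1], [[0, 0, 0], [0, 0, -5], -1], [[0, 0, 0], [0, 0, -8], -1], [[0, 0, 0], [0, 0, -11], -1], [[0, 0, 0], [0, 0, -14], -1], [[0, 0, 0.1], [-3, -1.65, -14], -1], [[0, 0, 0.2], [-6.1, -3.35, -14], -1], [[0, 0, 0.3], [-9.2, -5.05, -14], -1], [[0, 0, 0.4], [-12.2, -6.7, -14], -1], [[0, 0, 0.5], [-15.2, -8.4, -14], -1], [[0, 0, 0.6], [-18.3, -10.1, -14], -1], [[0, 0, 0.7], [-21.3, -11.7, -14], -1], [[0, 0, 0.8], [-24.4, -13.4, -14], -1], [[0, 0, 0.85], [-27.4, -15.1, -14], -1], [[0, 0, 0.85], [-30.5, -16.8, -14], -1], [[0, 0, 0.85], [-33, -18.2, -14], -1], [[0, 0, 0.85], [-35, -19.3, -14], -1], [[0, 0, 0.85], [-35.65, -19.65, -14], -1], [[0, 0, 0.85], [-35.65, -19.65, -14], -1], [[0, 0, 0.85], [-35.65, -19.65, -14], -1]]'

```text
clock: 5.48
position: [0.4855, -0.3621, 0.1893]
ee_rot: [-2.668, -1.657, -0.0]
force: [0.4, 2.0, -1.1]
width: 0.266
gripper_force: 20.0
```

```bash
python3 - <<'E'
from h import *
i=snap('wrist','w2.png'); ci=cams.camera_info('wrist'); s=readout.observe()
print(s['position'],s['width'],s['clock'],proj(ci,s['position']))
for a,b in((.05,.04),(.05,-.04),(-.05,-.04),(-.05,.04)):
    c,t=np.cos(2.683),np.sin(2.683); print(proj(ci,[.4852+a*c-b*t,-.364+a*t+b*c,.018]).round(1))
goal([.4855,-.363,.0165],2.683)
E
```

```text
[ 0.48589153 -0.36120128  0.18951974] 0.26672661664911723 5.5333 [280.04076252 269.70972124]
[234.4 243.2]
[231.7 167.4]
[331.3 167.6]
[328.3 243.4]
turn [-0.0007 -0.0011  0.0011] cm [-0.2   0.06 17.3 ] j7 -0.017
```

View pics/w2.png

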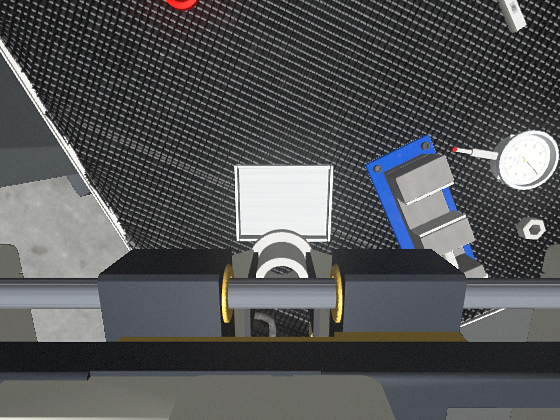

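The tray is at (236–332, 166–241) px, as predicted, and the bushing is held upright between the fingers.

Call:
drive_tool --commands '[[[0, 0, 0], [-0.1, 0.1, 3], -1], [[0, 0, 0], [-0.2, 0.1, 6], -1], [[0, 0, 0], [-0.2, 0.1, 9], -1], [[0, 0, 0], [-0.2, 0.1, 12], -1], [[0, 0, 0], [-0.2, 0.1, 14], -1], [[0, 0, 0], [-0.2, 0.1, 15.5], -1], [[0, 0, 0], [-0.2, 0.1, 16.5], -1], [[0, 0, 0], [-0.2, 0.1, 17], -1], [[0, 0, 0], [-0.2, 0.1, 17.2], -1], [[0, 0, 0], [-0.2, 0.1, 17.3], -1], [[0, 0, 0], [-0.2, 0.1, 17.3], -1], [[0, 0, 0], [-0.2, 0.1, 17.3], -1]]'

```text
clock: 6.53
position: [0.4861, -0.3655, 0.0177]
ee_rot: [2.667, 1.657, 0.001]
force: [-0.6, -0.4, -1.7]
width: 0.266
gripper_force: 20.0
```

Call:
drive_tool --commands '[[[0, 0, 0], [0, 0, 0.1], -1], [[0, 0, 0], [0, 0, 0.1], -1], [[0, 0, 0], [0, 0, 0.1], -1]]'

```text
clock: 6.78
position: [0.4856, -0.3654, 0.016]
ee_rot: [2.668, 1.657, 0.0]
force: [0.2, 0.1, -0.9]
width: 0.266
gripper_force: 20.0
```

Call:
drive_tool --commands '[[[0, 0, 0], [0, 0, 0.1], -1], [[0, 0, 0], [0, 0, 0.1], -1], [[0, 0, 0], [0, 0, 0.1], -1]]'

```text
clock: 7.03
position: [0.4858, -0.3651, 0.0155]
ee_rot: [2.668, 1.658, 0.001]
force: [-2.0, 1.4, 7.0]
width: 0.271
gripper_force: 20.0
```

Call:
drive_tool --commands '[[[0, 0, 0], [0, 0, 0], -0.3], [[0, 0, 0], [0, 0, 0], -0.1], [[0, 0, 0], [0, 0, 0], -0.1], [[0, 0, 0], [0, 0, 0], -0.1], [[0, 0, 0], [0, 0, 0], -0.1], [[0, 0, 0], [0, 0, 0], -0.1], [[0, 0, 0], [0, 0, -1.5], -0.1], [[0, 0, 0], [0, 0, -3.5], 0.2], [[0, 0, 0], [0, 0, -7], 1], [[0, 0, 0], [0, 0, -11], 1], [[0, 0, 0], [0, 0, -15], 1], [[0, 0, 0], [0, 0, -18], 1], [[0, 0, 0], [0, 0, -20], 1], [[0, 0, 0], [0, 0, -20], 1]]'

```text
clock: 8.2
position: [0.4877, -0.3664, 0.22]
ee_rot: [2.662, 1.654, 0.005]
force: [0.6, 0.5, -0.4]
width: 0.909
gripper_force: 0.0
```

```bash
python3 - <<'E'
from h import *
a=snap('wrist','w3.png'); t=snap('top','t3.png'); ci=cams.camera_info('top')
s=readout.observe(); print(s['position'],s['clock'],s['joints'].round(2))
Z=cv2.resize(t[187:257,229:299],(560,560),interpolation=cv2.INTER_CUBIC)
cv2.imwrite('pics/m3.png',np.hstack([Z,np.vstack([cv2.resize(a[140:280,200:360],(240,210)),np.zeros((350,240,3),np.uint8)])]))
print(proj(ci,[.5303,.0345,.038]))
goal([.5303,.0345,.22],1.9615+np.pi/2)
E
```

```text
[ 0.48574817 -0.36543828  0.2154244 ] 8.3 [ 0.73  0.43 -0.25  1.62  0.12  1.11 -0.01]
[263.86763183 223.72184534]
turn [ 0.0014  0.0011 -0.8499] cm [ 37.83 -13.73  -0.5 ] j7 -0.007
```

View pics/m3.png

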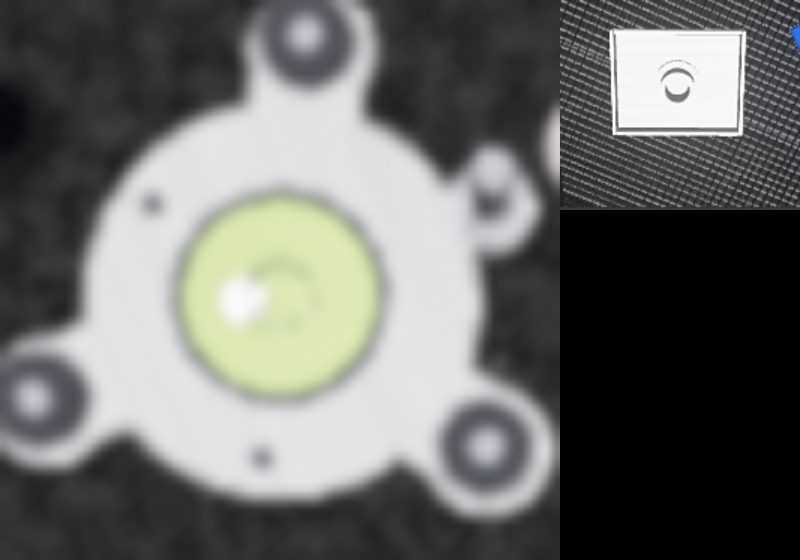

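The bushing stands centred in the tray. The bubble is at crop (242,299) and the ring centre at about (282,297). That puts the bubble about 14.3 mm off toward +y, so screw a needs about 1.36 rad counter-clockwise and screw b about 0.67 rad clockwise.

```bash
python3 - <<'E'
from h import *
goal([.4945,.1227,.215],1.45)
E
```

```text
turn [ 1.7000e-03 -7.0000e-04  1.2324e+00] cm [ 4.415e+01 -2.085e+01 -1.000e-02] j7 -0.007
```

Call:
drive_tool --commands '[[[0, 0, 0.1], [3, -1.4, 0], 1], [[0, 0, 0.2], [6, -2.8, 0], 1], [[0, 0, 0.3], [9, -4.2, 0], 1], [[0, 0, 0.4], [12, -5.6, 0], 1], [[0, 0, 0.5], [15, -7, 0], 1], [[0, 0, 0.6], [18, -8.5, 0], 1], [[0, 0, 0.7], [21, -9.9, 0], 1], [[0, 0, 0.8], [24, -11.3, 0], 1], [[0, 0, 0.9], [27, -12.7, 0], 1], [[0, 0, 1.0], [30, -14.1, 0], 1], [[0, 0, 1.1], [33, -15.5, 0], 1], [[0, 0, 1.2], [36, -17, 0], 1], [[0, 0, 1.232], [39, -18.4, 0], 1], [[0, 0, 1.232], [42, -19.8, 0], 1], [[0, 0, 1.232], [44.15, -20.85, 0], 1], [[0, 0, 1.232], [44.15, -20.85, 0], 1], [[0, 0, 1.232], [44.15, -20.85, 0], 1], [[0, 0, 1.232], [44.15, -20.85, 0], 1]]'

```text
clock: 9.8
position: [0.4936, 0.122, 0.2135]
ee_rot: [3.135, -0.189, -0.003]
force: [-0.8, -1.8, 0.4]
width: 1.0
gripper_force: 0.0
```

```bash
python3 - <<'E'
from h import *
goal([.4945,.1227,.035],1.45); print(readout.observe()['joints'].round(2))
E
```

```text
turn [0.0015 0.002  0.0003] cm [ 0.12 -0.11 17.85] j7 -2.122
[-0.14  0.28 -0.25  1.85  0.08  1.02 -2.12]
```

Call:
drive_tool --commands '[[[0, 0, 0], [0.05, -0.05, 3], 1], [[0, 0, 0], [0.05, -0.05, 6], 1], [[0, 0, 0], [0.05, -0.05, 9], 1], [[0, 0, 0], [0.05, -0.05, 12], 1], [[0, 0, 0], [0.05, -0.05, 14], 1], [[0, 0, 0], [0.05, -0.05, 16], 1], [[0, 0, 0], [0.05, -0.05, 17], 1], [[0, 0, 0], [0.05, -0.05, 17.8], 1], [[0, 0, 0], [0.05, -0.05, 17.8], 0.4], [[0, 0, 0], [0.05, -0.05, 17.8], 0], [[0, 0, 0], [0.05, -0.05, 17.8], -0.4], [[0, 0, 0], [0.05, -0.05, 17.8], -0.4], [[0, 0, 0], [0.05, -0.05, 17.8], -0.4], [[0, 0, 0], [0.05, -0.05, 17.8], -0.4], [[0, 0, 0], [0.05, -0.05, 17.8], -0.4], [[0, 0, 0], [0.05, -0.05, 17.8], -0.4], [[0, 0, 0], [0.05, -0.05, 17.8], -0.4], [[0, 0, 0], [0.05, -0.05, 17.8], -0.4]]' --newtons 20

```text
clock: 11.3
position: [0.4949, 0.1241, 0.0369]
ee_rot: [-3.135, 0.188, -0.001]
force: [0.1, 1.6, 1.5]
width: 0.388
gripper_force: 20.0
```

```bash
python3 - <<'E'
from h import *
s=readout.observe(); print(s['width'],s['gripper_force'],s['force'],s['ft_torque'],s['position'])
goal([.4945,.1227,.035],1.45)
E
```

```text
0.3881747612696196 19.998815953731537 [0.09965893 1.58814742 1.4929039 ] [0.46543359 0.09843037 0.00111208] [0.49490697 0.1241053  0.03685709]
turn [-0.0008 -0.0004  0.0011] cm [-0.02  0.14  0.19] j7 -2.214
```

Call:
drive_tool --commands '[[[0, 0, -0.1], [0, 0, 0], -0.4], [[0, 0, -0.2], [0, 0, 0], -0.4], [[0, 0, -0.3], [0, 0, 0], -0.4], [[0, 0, -0.4], [0, 0, 0], -0.4], [[0, 0, -0.5], [0, 0, 0], -0.4], [[0, 0, -0.6], [0, 0, 0], -0.4], [[0, 0, -0.7], [0, 0, 0], -0.4], [[0, 0, -0.8], [0, 0, 0], -0.4], [[0, 0, -0.9], [0, 0, 0], -0.4], [[0, 0, -1.0], [0, 0, 0], -0.4], [[0, 0, -1.1], [0, 0, 0], -0.4], [[0, 0, -1.2], [0, 0, 0], -0.4], [[0, 0, -1.3], [0, 0, 0], -0.4], [[0, 0, -1.36], [0, 0, 0], -0.4], [[0, 0, -1.36], [0, 0, 0], -0.4], [[0, 0, -1.36], [0, 0, 0], -0.4]]'

```text
clock: 12.63
position: [0.4954, 0.1233, 0.0369]
ee_rot: [2.559, 1.822, 0.002]
force: [3.7, -1.1, 0.3]
width: 0.389
gripper_force: 20.0
```

```bash
python3 - <<'E'
from h import *
s=readout.observe(); print(s['force'],s['position'],s['joints'].round(2))
goal([.4949,.1241,.0369],1.45+1.36)
E
```

```text
[ 3.71173944 -1.07638955  0.26051654] [0.49544733 0.12326596 0.03686853] [ 0.08  0.57 -0.58  2.01  0.48  0.69 -1.14]
turn [ 0.0008 -0.0006 -0.002 ] cm [ 0.06 -0.08 -0.  ] j7 -1.138
```

Call:
drive_tool --commands '[[[0, 0, 0], [0, 0, 0], 0.2], [[0, 0, 0], [0, 0, 0], 0.6], [[0, 0, 0], [0, 0, 0], 1], [[0, 0, 0], [0, 0, 0], 1], [[0, 0, 0], [0, 0, -2], 1], [[0, 0, 0], [0, 0, -5], 1], [[0, 0, 0], [0, 0, -9], 1], [[0, 0, 0], [0, 0, -13], 1], [[0, 0, 0], [0, 0, -16], 1], [[0, 0, 0], [0, 0, -17], 1], [[0, 0, 0], [0, 0, -17], 1]]'

```text
clock: 13.55
position: [0.4961, 0.1241, 0.2095]
ee_rot: [2.556, 1.823, 0.007]
force: [0.2, 0.1, 0.3]
width: 0.998
gripper_force: 0.0
```

```bash
python3 - <<'E'
from h import *
goal([.4737,-.0395,.205],1.45)
E
```

```text
turn [ 0.0021 -0.005   1.36  ] cm [-16.2    3.21   0.43] j7 -0.943
```

Call:
drive_tool --commands '[[[0, 0, -0.1], [-1.5, 0.3, 0], 1], [[0, 0, -0.2], [-3, 0.6, 0], 1], [[0, 0, -0.3], [-4.5, 0.9, 0], 1], [[0, 0, -0.4], [-6, 1.2, 0], 1], [[0, 0, -0.5], [-7.5, 1.5, 0], 1], [[0, 0, -0.6], [-9, 1.8, 0], 1], [[0, 0, -0.7], [-10.5, 2.1, 0], 1], [[0, 0, -0.8], [-12, 2.4, 0], 1], [[0, 0, -0.9], [-13.5, 2.7, 0], 1], [[0, 0, -1.0], [-15, 3, 0], 1], [[0, 0, -1.1], [-16.2, 3.2, 0], 1], [[0, 0, -1.2], [-16.2, 3.2, 0], 1], [[0, 0, -1.3], [-16.2, 3.2, 0], 1], [[0, 0, -1.4], [-16.2, 3.2, 0], 1], [[0, 0, -1.5], [-16.2, 3.2, 0], 1], [[0, 0, -1.6], [-16.2, 3.2, 0], 1], [[0, 0, -1.7], [-16.2, 3.2, 0], 1], [[0, 0, -1.78], [-16.2, 3.2, 0], 1], [[0, 0, -1.78], [-16.2, 3.2, 0], 1], [[0, 0, -1.78], [-16.2, 3.2, 0], 1]]'

```text
clock: 15.22
position: [0.4716, -0.0402, 0.2055]
ee_rot: [-0.195, -3.134, -0.001]
force: [-1.3, -0.4, 0.4]
width: 1.002
gripper_force: 0.0
```

```bash
python3 - <<'E'
from h import *
goal([.4737,-.0395,.036],1.45); print(readout.observe()['joints'].round(2))
E
```

```text
turn [ 0.0005 -0.002  -0.0036] cm [-0.23  0.09 16.95] j7 0.987
[ 0.83  0.42 -1.11  1.9   0.43  1.09  0.99]
```

Call:
drive_tool --commands '[[[0, 0, 0], [-0.2, 0.05, 3], 1], [[0, 0, 0], [-0.2, 0.05, 6], 1], [[0, 0, 0], [-0.2, 0.05, 9], 1], [[0, 0, 0], [-0.2, 0.05, 12], 1], [[0, 0, 0], [-0.2, 0.05, 14], 1], [[0, 0, 0], [-0.2, 0.05, 15.5], 1], [[0, 0, 0], [-0.2, 0.05, 16.3], 1], [[0, 0, 0], [-0.2, 0.05, 16.9], 1], [[0, 0, 0], [-0.2, 0.05, 16.9], 0.4], [[0, 0, 0], [-0.2, 0.05, 16.9], 0], [[0, 0, 0], [-0.2, 0.05, 16.9], -0.4], [[0, 0, 0], [-0.2, 0.05, 16.9], -0.4], [[0, 0, 0], [-0.2, 0.05, 16.9], -0.4], [[0, 0, 0], [-0.2, 0.05, 16.9], -0.4], [[0, 0, 0], [-0.2, 0.05, 16.9], -0.4], [[0, 0, 0], [-0.2, 0.05, 16.9], -0.4], [[0, 0, 0], [-0.2, 0.05, 16.9], -0.4], [[0, 0, 0], [-0.2, 0.05, 16.9], -0.4]]'

```text
clock: 16.72
position: [0.4746, -0.039, 0.0379]
ee_rot: [0.19, 3.135, 0.002]
force: [0.1, 3.6, -0.4]
width: 0.38
gripper_force: 20.0
```

```bash
python3 - <<'E'
from h import *
s=readout.observe(); print(s['width'],s['gripper_force'],s['force'],s['position'])
a=snap('wrist','w5.png')
goal([.4737,-.0395,.036],1.45)
E
```

```text
0.3800996148803807 20.005660951137543 [ 0.076824    3.55348803 -0.36665383] [ 0.47460764 -0.03904085  0.0378678 ]
turn [ 0.0012  0.0004 -0.0003] cm [ 0.08 -0.06  0.19] j7 0.728
```

Call:
drive_tool --commands '[[[0, 0, 0.1], [0, 0, 0], -0.4], [[0, 0, 0.2], [0, 0, 0], -0.4], [[0, 0, 0.3], [0, 0, 0], -0.4], [[0, 0, 0.4], [0, 0, 0], -0.4], [[0, 0, 0.5], [0, 0, 0], -0.4], [[0, 0, 0.6], [0, 0, 0], -0.4], [[0, 0, 0.67], [0, 0, 0], -0.4], [[0, 0, 0.67], [0, 0, 0], -0.4], [[0, 0, 0.67], [0, 0, 0], -0.4], [[0, 0, 0.67], [0, 0, 0], 0.2], [[0, 0, 0.67], [0, 0, 0], 0.6], [[0, 0, 0.67], [0, 0, 0], 1], [[0, 0, 0.67], [0, 0, 0], 1], [[0, 0, 0.67], [0, 0, -2], 1], [[0, 0, 0.67], [0, 0, -5], 1], [[0, 0, 0.67], [0, 0, -9], 1], [[0, 0, 0.67], [0, 0, -13], 1], [[0, 0, 0.67], [0, 0, -17], 1], [[0, 0, 0.67], [0, 0, -19], 1], [[0, 0, 0.67], [0, 0, -19], 1]]'

```text
clock: 18.43
position: [0.4769, -0.0398, 0.2324]
ee_rot: [1.209, 2.892, 0.002]
force: [1.3, 0.3, 0.6]
width: 0.999
gripper_force: 0.0
```

```bash
python3 - <<'E'
from h import *
s=readout.observe(); print(s['position'],s['clock'],s['joints'].round(2))
i=snap('wrist','w6.png'); c=snap('scene','s6.png'); ci=cams.camera_info('wrist'); cs=cams.camera_info('scene')
print(proj(ci,[.5303,.0345,.038]),proj(cs,[.5303,.0345,.038]))
u,v=proj(cs,[.5303,.0345,.038]).astype(int)
x=i.copy()
cv2.imwrite('pics/m6.png',np.hstack([cv2.resize(x,(560,420)),cv2.resize(c[v-30:v+30,u-17:u+17],(238,420),interpolation=cv2.INTER_CUBIC)]))
E
```

```text
[ 0.47686051 -0.03976807  0.23235192] 18.4333 [ 0.72  0.32 -0.93  1.86  0.29  1.09  0.46]
[366.80024687 186.02875613] [252.24513277 256.83681641]
```

View pics/m6.png

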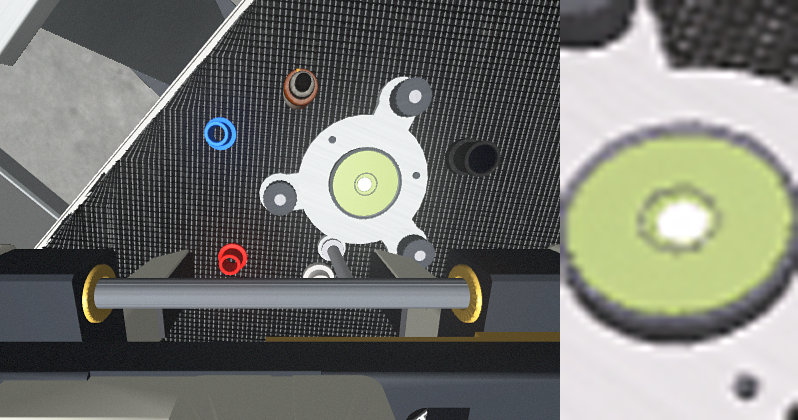

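The bubble is inside the ring in both views: at (365,184) in the wrist view, and slightly off centre in the scene crop. I'll measure how far off it is.

```bash
python3 - <<'E'
from h import *
for f,n,(u,v),r in(('w6.png','wrist',(366,185),50),('s6.png','scene',(252,256),30)):
    i=cv2.imread('pics/'+f)[v-r:v+r,u-r:u+r]; h=cv2.cvtColor(i,cv2.COLOR_BGR2HSV)
    g=((h[...,1]>50)&(h[...,0]>25)&(h[...,0]<50)).astype(np.uint8)
    cs,_=cv2.findContours(g,cv2.RETR_EXTERNAL,cv2.CHAIN_APPROX_NONE); c=max(cs,key=cv2.contourArea)
    e=cv2.fitEllipse(c); m=np.zeros_like(g); cv2.ellipse(m,e,1,-1)
    k=cv2.erode(m,np.ones((9,9)))*(i.min(2)>200)
    y,x=np.nonzero(k); b=np.array([x.mean(),y.mean()]); o=np.array([u-r,v-r])
    ci=cams.camera_info(n); B=ray(ci,b+o,.036);V=ray(ci,np.array(e[0])+o,.036)
    print(n,e,len(x),b,'off mm',(B-V)[:2]*1000)
E
```

```text
wrist ((48.95125961303711, 47.86598587036133), (62.01766586303711, 66.51546478271484), 45.711830139160156) 152 [48.08552632 48.92763158] off mm [ 0.19638243 -1.42343364]
scene ((29.534000396728516, 31.78203582763672), (24.579418182373047, 31.661907196044922), 82.21485900878906) 33 [29.90909091 31.15151515] off mm [ 1.11702206 -1.50814924]
```

```bash
python3 -c "
from h import *
print(job.sign_off())"
```

```text
the job is handed in; nothing more can be done
None
```

I stood the bushing upright in the tray and levelled the stage: the bubble measured about 1.5–2 mm off centre (limit 4 mm). The knobs are released and the arm is clear, and I kept clear of the loupe, bottle and shaft. The job is handed in, but no verdict came back.

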